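# Tap the tapered accessory post into the trolley's clamp socket

## Task

Take the flat-topped accessory post out of the white storage rack, set its tapered shank loosely in the sprung sleeve of the metal clamp block and let go of it as soon as the sleeve takes hold. Then, with closed fingers on its flat top, tap or press it down by feel, gently (never harder than about 30 N), until it is fully home, its tip bottomed on the stop screw hidden down in the sleeve, so that friction alone holds it upright. Leave the other posts and the jar where they are and back away.

Things in the scene. Friction and masses are not known exactly. Their poses are not given: they have to be found in the camera images.
- post: the steel post to seat, about 0.2 kg, round about its z axis (up). Origin: on the axis in the collar's underside; centre of mass 25 mm above. Below: tapered shank 40 mm long, 26 mm diameter at the collar, 16 mm at the tip. Above: collar 52 mm diameter, 6 mm thick; plain round body 26 mm diameter up to its flat top at 66 mm. Starts upright in any hole of the rack, collar on its top
- post_cap (a point): centre of the post's flat top (26 mm diameter), 66 mm above the post's origin; the place to tap
- post_tip (a point): centre of the flat lower end of the post's tapered shank, 40 mm below the post's origin
- rack: fixed white storage rack, 70 mm (x) by 250 mm (y) by 50 mm high. Origin: centre of its underside. Three plain through holes, 29 mm diameter, in a row along its y axis at y = -85, 0 and 85 mm, each holding one of the three posts, collars resting loosely on its top; a post lifts straight out
- socket: fixed aluminium clamp block, 100 by 100 by 50 mm high. Origin: centre of its underside. One round opening (38 mm) in its top holds a black split sleeve of six sprung leaves: same taper as the shank but 4 mm narrower in diameter at rest (22 mm at the mouth). Down in the sleeve is a rigid stop screw, set to a different depth each time and not measured. Bolt heads 4 mm high, 55 mm from the centre
- socket_mouth (a point): centre of the opening in the block's top, 50 mm above the table, z up. The shank drops in freely until the collar is about 16 mm above this point; pushed there with 4 to 6 N it stands by itself. From there it needs 6 to 10 N, growing by some 0.5 N per mm to 18 N at most, and stays where left. It is home when the tip meets the stop, a sudden hard rise in force, collar 1 to 11 mm above this point
- ballpost: another post with the same shank and collar but a thin neck (18 mm) and a round ball head (36 mm), top 66 mm above its origin at the collar's underside; stays in the rack
- hookpost: another post with the same shank and collar but a thin neck and a bent wire hook at its top, about 64 mm above its origin at the collar's underside; stays in the rack
- jar: small amber jar, 40 mm diameter, 55 mm high, standing between rack and block. Origin: centre of its underside
There are look-alikes about, which are no part of the job. What is shaped like the post but blue is not meant. Several things have the shape of the socket; the one meant has the colours described above.

How it is judged (in metres and radians):
On the way:
1. the post stands by itself in the sleeve, let go, its collar still about 13 to 22 mm above the block (z of post in the frame of socket_mouth between 0.0125 and 0.022 m and horizontal distance between post and socket_mouth below 0.005 m and contact force between post and the fingers below 0.1 N and contact force between post and the arm below 0.1 N and angle between post's own z axis and vertical below 0.12 rad and linear speed of post below 0.02 m/s), for 0.2 s.
At the end, for the whole second after the job is handed in: the post stands in the sleeve, upright within 0.05 rad, on the socket's axis within 3 mm, the shank's tip within 1.5 mm of the stop screw in the sleeve, at rest and let go (z of post_tip in the frame of stop below 0.0015 m and horizontal distance between post and socket_mouth below 0.003 m and angle between post's own z axis and vertical below 0.05 rad and linear speed of post below 0.01 m/s and contact force between post and the fingers below 0.1 N); the robot touches nothing.
It fails at once if the post is driven onto the stop screw far too hard: over 26 N at its tip, some 35 N of push (contact force between post and stop above 26 N).
It fails at once if the post is jammed or struck on the block and its sleeve with more than 50 N in all (contact force between post and socket above 50 N).
It fails at once if another post or the jar is moved more than 25 mm (distance of any of ballpost, hookpost, jar from where it was at the start of the episode above 0.025 m).
It also fails if it takes over 59 s, if anything falls off the work surface, if the arm or the gripper's body presses on something with over 40 N, if the wrist force passes 120 N, or if a joint passes its speed limit or range.

## Robot

A 6-joint arm with a two-finger parallel gripper is mounted at the origin on the work surface. World frame = base frame: x ahead of the robot, y to its left, z up, the work surface at z = 0. Lengths are in m, angles in degrees, forces in N, time in s.
With the tool pointing down it reaches from about 0.375 to 0.9 m from the base axis. Payload 3.1 kg.
Tool frame: the origin (TCP) lies midway between the tips of the shut fingers; the grasp point (between the pads) lies bot.hold_point_z behind it (bot.hold_point_z is the distance from the TCP to the grasp point, in m); z points along the fingers, y is the direction in which the jaws open and shut (so a half turn about z gives the same grasp; the last joint's range is limited). The gripper opens to 87 mm and grips with 3 to 60 N. Pads are 19 mm wide; open, the fingers measure 117 mm over their backs; the gripper's body (75 mm by 190 mm) begins 51 mm behind the grasp point.
Start: joints at [-75.716, 30.224, 82.088, -0, 67.689, -10.227], TCP at [0.259, -0.569, 0.223] pointing down, gripper open.
Joint ranges: [-176.69, 176.69], [-43.24, 126.21], [12.49, 139.97], [-82, 262], [0, 151.66], [-163.58, 163.58]. Speed limits (degrees/s): [159.86, 159.86, 180, 180, 180, 180].

## Interface

Orientations are given as a 3x3 rotation matrix whose columns are the frame's x, y, z axes.
In Python, from rig import bot, vision, order gives the robot as it stands. The module is installed in compiled form; this text tells all that it offers.
- The arm moves only by the tool move_arm, never from a script. Its argument "moves" is a list of rows, each an object of numbers: "hand": the finger opening in mm, from 0 to 87; "x", "y", "z": the shift along the tool's x, y, z in units of 25 mm (1.0 is 25 mm); "wx", "wy", "wz": the turn, a rotation vector about the tool's x, y, z in degrees. In form: [{"hand": .., "x": .., "y": .., "z": .., "wx": .., "wy": .., "wz": ..}, ...]. A call has 1 to 20 rows; each row shifts and turns the commanded pose from where the row before left it, along the tool's axes as they then stand; what a row does not reach is not made up. A row lasts 1/10 s, in which the tool goes at most 50 mm and 8.59 degrees, less where a joint would pass 70% of its speed; a pose out of reach is approached as far as the arm can. A call is refused whole if a number of a shift passes 1 or a number of a turn 8.59, either way. A call with a gripper value outside its range is refused whole. The fingers move at their own pace and stop on an object; the grip force is fixed at half the most. Time passes only in rows, so rows that do not move let the fingers close. It gives the time, the measured TCP pose, the force and the opening at its end, in the units of the state.
- bot.read_state(): the state, without advancing time (a new reading comes with each control period).
- vision.capture(name): name is "scene" or "top" or "wrist"; returns a dict with "image" (400x640x3 uint8, red, green, blue), "z_map" (400x640 float32, m along the optical axis (not along the pixel's ray), 0 where there is no reading), "fx", "fy", "cx", "cy" (pixels), "pose" (4x4, takes a point from camera to world coordinates); the wrist camera has in their place "hand_eye" (4x4, takes a point from camera to tool coordinates, whose origin is the TCP and whose axes are the flange's). Camera axes: x right, y down, z forward; pixel columns grow to the right and rows downward; lengths in m; the calibration is good to about 2 mm. A picture is of the moment at which its call begins: read the wrist's pose just before it.
- order.hand_in(): hands the job in, once; it reports no verdict.
The state is a dict: "time_s": time; "joint_positions": joint angles; "qvel": joint speeds; "tau": joint torques, N m; "position": TCP position; "tcp_rot": TCP orientation; "force": force on the tool from outside, world axes, zero at the start; "moment": the same for the moment, N m; "opening": opening from 0.0 (shut) to 1.0 (fully open).
Only numpy, scipy, OpenCV 4.12 (cv2) and the standard library are available. Lean on these libraries where they do the work, as an engineer would, in place of code of your own. Each camera call takes 0.05 s, during which the arm holds its last target.

## Working session

There is one attempt and no reset: what is moved stays moved. The work goes in short steps, Python scripts to look and compute and a tool call to move; the robot and the scene stay as the last step left them, time stands still between calls to the robot, and variables do not carry over. Pictures are saved under pics/ and viewed, and the job is handed in when it is done.

Besides the shell and the picture viewer there is one more tool, called after "Call:" in YAML: its name, and indented under it one key for each argument. move_arm: Moves the arm, as the interface text tells. Its arguments: {"type":"object","properties":{"moves":{"type":"array"}},"required":["moves"]}

```bash
mkdir -p pics
cat > h.py <<'E'
import numpy as np, cv2
from rig import bot, vision, order
def cap(n,save=None):
    s=bot.read_state(); c=vision.capture(n)
    if n=="wrist":
        T=np.eye(4);T[:3,:3]=np.array(s["tcp_rot"]);T[:3,3]=s["position"]
        c["pose"]=T@np.array(c["hand_eye"])
    if save: cv2.imwrite("pics/"+save,cv2.cvtColor(c["image"],cv2.COLOR_RGB2BGR)); np.savez("pics/"+save+".npz",**{k:v for k,v in c.items()})
    return c
def world(c,u,v,z=None):
    if z is None: z=float(np.median([q for q in c["z_map"][int(v)-1:int(v)+2,int(u)-1:int(u)+2].ravel() if q>0] or [0]))
    p=np.array([(u-c["cx"])/c["fx"]*z,(v-c["cy"])/c["fy"]*z,z,1]); return (np.array(c["pose"])@p)[:3]
def onplane(c,u,v,h):
    P=np.array(c["pose"]); d=P[:3,:3]@np.array([(u-c["cx"])/c["fx"],(v-c["cy"])/c["fy"],1]); o=P[:3,3]
    return o+d*(h-o[2])/d[2]
def proj(c,p):
    q=np.linalg.inv(np.array(c["pose"]))@np.append(p,1); return q[0]/q[2]*c["fx"]+c["cx"],q[1]/q[2]*c["fy"]+c["cy"]
E
python3 - <<'E'
from h import *
np.set_printoptions(precision=4,suppress=True)
s=bot.read_state(); print(s, bot.hold_point_z)
for n in ("scene","top","wrist"):
    c=cap(n,n+"0.png"); print(n,c["fx"],c["cx"],c["cy"]); print(np.array(c["pose"]))
E
```

```text
{'time_s': 0.0, 'joint_positions': array([-75.7167,  30.279 ,  82.1577,  -0.0012,  67.6869, -10.2304]), 'qvel': array([-0.0476,  0.0279, -0.0605,  0.0074,  0.003 , -0.0159]), 'tau': array([  0.0003, -44.0038, -17.6594,   0.0633,   0.0583,  -0.0002]), 'position': array([ 0.2591, -0.5679,  0.2216]), 'tcp_rot': array([[ 0.9099,  0.4149, -0.0006],
       [ 0.4149, -0.9099,  0.0021],
       [ 0.0004, -0.0021, -1.    ]]), 'force': array([ 0.4029, -0.6771, -0.2645]), 'moment': array([ 0.0837, -0.0273, -0.0413]), 'opening': 1.0005248755471186} 0.0187
scene 363.1382921673749 317.97310130499403 202.3790565224579
[[-0.8053  0.4997 -0.3191  0.6768]
 [ 0.5929  0.6805 -0.4306  0.3062]
 [ 0.002  -0.536  -0.8442  0.6909]
 [ 0.      0.      0.      1.    ]]
top 498.120769658763 320.0120306846211 193.421133788707
[[ 0.0071 -0.9946  0.1039  0.3438]
 [-0.9997 -0.0045  0.0247 -0.0145]
 [-0.0241 -0.1041 -0.9943  1.3073]
 [ 0.      0.      0.      1.    ]]
wrist 279.052755835368 318.2121816055864 204.01253782318
[[ 0.4147 -0.8727 -0.2577  0.3289]
 [-0.91   -0.3983 -0.1155 -0.5363]
 [-0.0019  0.2824 -0.9593  0.3828]
 [ 0.      0.      0.      1.    ]]
```

View pics/scene0.png

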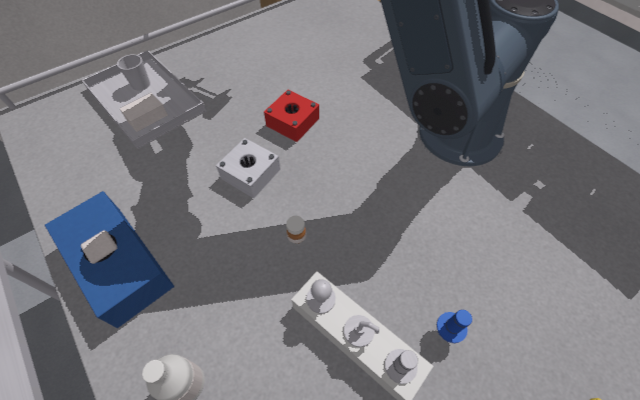

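View pics/top0.png

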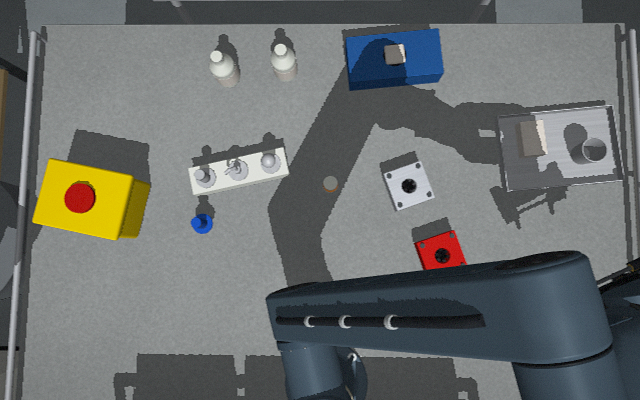

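View pics/wrist0.png

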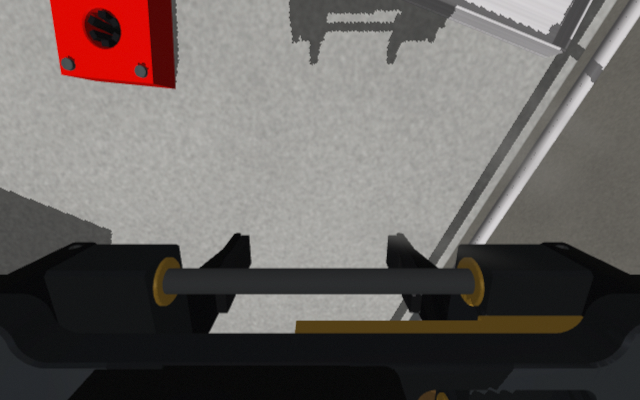

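The flat-topped post is at scene (405,362) / top (204,176). The hook post is in the middle of the rack and the ball post at the far end. The grey block with the black sleeve is at scene (247,160) / top (409,186), and the jar at top (330,184). Next I'll look at enlarged crops.

Run:
```python
import cv2,numpy as np
s=cv2.imread("pics/scene0.png");t=cv2.imread("pics/top0.png")
f=lambda a,x,y,w,h,k:cv2.resize(a[y:y+h,x:x+w],None,fx=k,fy=k,interpolation=cv2.INTER_CUBIC)
A=np.hstack([f(s,370,330,66,50,6),f(s,214,135,66,50,6)])
B=np.hstack([f(t,180,155,66,50,6),f(t,376,160,66,50,6)])
cv2.imwrite("pics/crop0.png",np.vstack([A,B])[:, :800])
```

```text
(no output)
```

View pics/crop0.png

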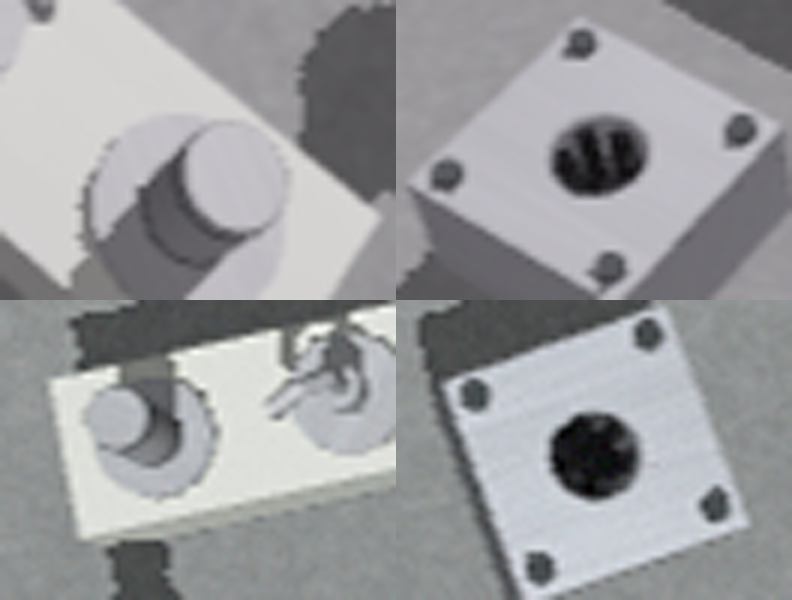

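Run:
```python
from h import *
np.set_printoptions(precision=4,suppress=True)
S=dict(np.load("pics/scene0.png.npz"));T=dict(np.load("pics/top0.png.npz"))
def tri(us,ut):
    A=[];b=[]
    P=[]
    for c,(u,v) in ((S,us),(T,ut)):
        d=c["pose"][:3,:3]@np.array([(u-c["cx"])/c["fx"],(v-c["cy"])/c["fy"],1]);d/=np.linalg.norm(d);o=c["pose"][:3,3]
        M=np.eye(3)-np.outer(d,d);A.append(M);b.append(M@o)
    p=np.linalg.lstsq(np.vstack(A),np.hstack(b),rcond=None)[0]
    return p,[np.linalg.norm(A[i]@p-b[i]) for i in (0,1)]
for n,us,ut,h in (("cap",(409.2,359.3),(199.7,174.2),.116),("mouth",(247.3,160.5),(408.5,185.3),.05)):
    print(n,tri(us,ut),onplane(S,*us,h),onplane(T,*ut,h), world(S,*us),world(T,*ut))
for n,u,v in (("ball",268,159),("hook",236,168),("jar",330,184),("blue",202,222)): print(n,world(T,u,v))
# rack edges & block corners in top
for u,v in ((188.5,168.5),(193.5,194.5),(288,171),(450-0,0)):
    if v: print(onplane(T,u,v,.05))
# bolts
for u,v in ((455-396,375-300+18),(648-396,333-300),(715-396,506-300),(540-396,568-300)):
    print(onplane(T,376+u/6-.5,160+v/6-.5,.054))
```

```text
cap (array([0.5135, 0.311 , 0.1118]), [np.float64(0.0022511890090675356), np.float64(0.002251189009067688)]) [0.5134 0.3128 0.116 ] [0.514  0.3078 0.116 ] [0.5132 0.3128 0.1152] [0.5141 0.3081 0.1149]
mouth (array([ 0.4966, -0.2071,  0.0481]), [np.float64(0.0006798171978052676), np.float64(0.0006798171978047403)]) [ 0.4966 -0.2051  0.05  ] [ 0.4969 -0.2072  0.05  ] [ 0.4931 -0.215   0.0376] [ 0.5015 -0.2129  0.0125]
ball [0.5524 0.1425 0.1128]
hook [0.5323 0.2232 0.0979]
jar [ 0.4989 -0.0085  0.0543]
blue [0.3989 0.3039 0.0954]
[0.5381 0.3551 0.05  ]
[0.471  0.3399 0.05  ]
[0.5325 0.099  0.05  ]
[ 0.5225 -0.1484  0.054 ]
[ 0.5483 -0.2299  0.054 ]
[ 0.475  -0.2569  0.054 ]
[ 0.4486 -0.1835  0.054 ]
```

```bash
cat >> h.py <<'E'
from scipy.spatial.transform import Rotation as R
def plan(target,yaw,n,start=None):
    """yaw = world angle of tool x (tool down). prints rows; simulates with rounding"""
    s=bot.read_state()
    p=np.array(s["position"] if start is None else start); M=np.array(s["tcp_rot"])
    zc=np.array([0,0,-1.]);x=np.array([np.cos(np.radians(yaw)),np.sin(np.radians(yaw)),0]);G=np.c_[x,np.cross(zc,x),zc]
    rot=R.from_matrix(M.T@G).as_rotvec(degrees=True)
    print("rotvec",rot.round(2))
    nr=max(1,int(np.ceil(np.abs(rot).max()/8.5))) if np.abs(rot).max()>.15 else 0
    n=max(n,nr); d0=(np.array(target)-p)
    for i in range(n):
        w=np.round(rot/nr,1) if i<nr else np.zeros(3)
        d=np.round(M.T@((np.array(target)-p)/(n-i))/.025,2)
        print("{"+",".join(f'"{k}":{v:g}' for k,v in zip(("x","y","z","wx","wy","wz"),[*d,*w]) if v)+"},")
        p=p+M@d*.025; M=M@R.from_rotvec(w,degrees=True).as_matrix()
    print("end",p.round(4))
def st():
    s=bot.read_state(); print(round(s["time_s"],2),s["position"].round(4),"yaw",np.degrees(np.arctan2(s["tcp_rot"][1,0],s["tcp_rot"][0,0])).round(2),"zax",s["tcp_rot"][:,2].round(4),"F",s["force"].round(2),"op",round(s["opening"],3),"q",s["joint_positions"].round(1))
E
python3 -c "
from h import *
plan([.5137,.310,.215],102.8,38)"
```

```text
rotvec [-7.000e-02 -8.000e-02 -7.829e+01]
{"x":0.63,"y":-0.73,"z":0.01,"wz":-7.8},
{"x":0.72,"y":-0.64,"z":0.01,"wz":-7.8},
{"x":0.8,"y":-0.53,"z":0.01,"wz":-7.8},
{"x":0.87,"y":-0.42,"z":0.01,"wz":-7.8},
{"x":0.91,"y":-0.3,"z":0.01,"wz":-7.8},
{"x":0.95,"y":-0.17,"z":0.01,"wz":-7.8},
{"x":0.96,"y":-0.04,"z":0.01,"wz":-7.8},
{"x":0.96,"y":0.09,"z":0.01,"wz":-7.8},
{"x":0.94,"y":0.22,"z":0.01,"wz":-7.8},
{"x":0.9,"y":0.34,"z":0.01,"wz":-7.8},
{"x":0.84,"y":0.46,"z":0.01},
{"x":0.84,"y":0.46,"z":0.01},
{"x":0.84,"y":0.46,"z":0.01},
{"x":0.84,"y":0.46,"z":0.01},
{"x":0.85,"y":0.46,"z":0.01},
{"x":0.84,"y":0.46,"z":0.01},
{"x":0.85,"y":0.46,"z":0.01},
{"x":0.84,"y":0.46,"z":0.01},
{"x":0.85,"y":0.46,"z":0.01},
{"x":0.84,"y":0.46,"z":0.01},
{"x":0.85,"y":0.46,"z":0.01},
{"x":0.84,"y":0.46,"z":0.01},
{"x":0.85,"y":0.46,"z":0.01},
{"x":0.84,"y":0.46,"z":0.01},
{"x":0.85,"y":0.46,"z":0.01},
{"x":0.84,"y":0.46,"z":0.01},
{"x":0.85,"y":0.46,"z":0.01},
{"x":0.84,"y":0.46},
{"x":0.85,"y":0.46,"z":0.01},
{"x":0.84,"y":0.46},
{"x":0.85,"y":0.46,"z":0.01},
{"x":0.84,"y":0.47},
{"x":0.85,"y":0.46,"z":0.01},
{"x":0.84,"y":0.47},
{"x":0.85,"y":0.46,"z":0.01},
{"x":0.84,"y":0.47},
{"x":0.85,"y":0.46,"z":0.01},
{"x":0.84,"y":0.47},
end [0.5137 0.31   0.2151]
```

Call:
move_arm:
  moves:
    - {"hand":87,"x":0.63,"y":-0.73,"z":0,"wx":0,"wy":0,"wz":-7.8}
    - {"hand":87,"x":0.72,"y":-0.64,"z":0,"wx":0,"wy":0,"wz":-7.8}
    - {"hand":87,"x":0.8,"y":-0.53,"z":0,"wx":0,"wy":0,"wz":-7.8}
    - {"hand":87,"x":0.87,"y":-0.42,"z":0,"wx":0,"wy":0,"wz":-7.8}
    - {"hand":87,"x":0.91,"y":-0.3,"z":0,"wx":0,"wy":0,"wz":-7.8}
    - {"hand":87,"x":0.95,"y":-0.17,"z":0,"wx":0,"wy":0,"wz":-7.8}
    - {"hand":87,"x":0.96,"y":-0.04,"z":0,"wx":0,"wy":0,"wz":-7.8}
    - {"hand":87,"x":0.96,"y":0.09,"z":0,"wx":0,"wy":0,"wz":-7.8}
    - {"hand":87,"x":0.94,"y":0.22,"z":0,"wx":0,"wy":0,"wz":-7.8}
    - {"hand":87,"x":0.9,"y":0.34,"z":0,"wx":0,"wy":0,"wz":-7.8}
    - {"hand":87,"x":0.84,"y":0.46,"z":0,"wx":0,"wy":0,"wz":0}
    - {"hand":87,"x":0.84,"y":0.46,"z":0,"wx":0,"wy":0,"wz":0}
    - {"hand":87,"x":0.84,"y":0.46,"z":0,"wx":0,"wy":0,"wz":0}
    - {"hand":87,"x":0.84,"y":0.46,"z":0,"wx":0,"wy":0,"wz":0}
    - {"hand":87,"x":0.84,"y":0.46,"z":0,"wx":0,"wy":0,"wz":0}
    - {"hand":87,"x":0.84,"y":0.46,"z":0,"wx":0,"wy":0,"wz":0}
    - {"hand":87,"x":0.84,"y":0.46,"z":0,"wx":0,"wy":0,"wz":0}
    - {"hand":87,"x":0.84,"y":0.46,"z":0,"wx":0,"wy":0,"wz":0}
    - {"hand":87,"x":0.84,"y":0.46,"z":0,"wx":0,"wy":0,"wz":0}
    - {"hand":87,"x":0.84,"y":0.46,"z":0,"wx":0,"wy":0,"wz":0}

```text
time_s: 2.15
position: [0.3934, -0.1065, 0.2225]
tcp_rot: [[-0.217, 0.976, -0.0], [0.976, 0.217, 0.0], [0.0, -0.0, -1.0]]
force: [1.1, -0.6, 0.1]
opening: 1.0
```

```bash
python3 -c "
from h import *
st()
T=cap('top','top1.png');cap('wrist','w1.png')
plan([.5137,.310,.215],102.8,16)"
```

```text
2.15 [ 0.3934 -0.1065  0.2225] yaw 102.5 zax [-1.e-04  1.e-04 -1.e+00] F [ 1.11 -0.55  0.11] op 1.0 q [-31.   13.4 111.5   0.   55.  -43.5]
rotvec [-0.04 -0.08 -0.1 ]
{"x":0.95,"y":0.52,"z":0.02},
{"x":0.95,"y":0.52,"z":0.02},
{"x":0.95,"y":0.52,"z":0.02},
{"x":0.95,"y":0.52,"z":0.02},
{"x":0.95,"y":0.52,"z":0.02},
{"x":0.94,"y":0.52,"z":0.02},
{"x":0.95,"y":0.52,"z":0.02},
{"x":0.94,"y":0.52,"z":0.02},
{"x":0.95,"y":0.53,"z":0.02},
{"x":0.94,"y":0.52,"z":0.02},
{"x":0.95,"y":0.53,"z":0.02},
{"x":0.94,"y":0.52,"z":0.02},
{"x":0.95,"y":0.53,"z":0.02},
{"x":0.94,"y":0.52,"z":0.02},
{"x":0.95,"y":0.53,"z":0.02},
{"x":0.94,"y":0.52,"z":0.01},
end [0.5136 0.31   0.2151]
```

View pics/w1.png

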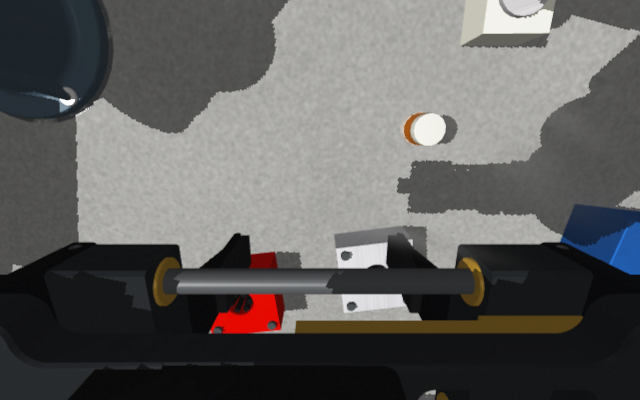

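The wrist view shows the jar at (428,130), the near end of the rack at (510,20), and the grey block behind the fingers. The path ahead is clear at this height.

Call:
move_arm:
  moves:
    - {"hand":87,"x":0.95,"y":0.52,"z":0.02,"wx":0,"wy":0,"wz":0}
    - {"hand":87,"x":0.95,"y":0.52,"z":0.02,"wx":0,"wy":0,"wz":0}
    - {"hand":87,"x":0.95,"y":0.52,"z":0.02,"wx":0,"wy":0,"wz":0}
    - {"hand":87,"x":0.95,"y":0.52,"z":0.02,"wx":0,"wy":0,"wz":0}
    - {"hand":87,"x":0.95,"y":0.52,"z":0.02,"wx":0,"wy":0,"wz":0}
    - {"hand":87,"x":0.95,"y":0.52,"z":0.02,"wx":0,"wy":0,"wz":0}
    - {"hand":87,"x":0.95,"y":0.52,"z":0.02,"wx":0,"wy":0,"wz":0}
    - {"hand":87,"x":0.95,"y":0.52,"z":0.02,"wx":0,"wy":0,"wz":0}
    - {"hand":87,"x":0.95,"y":0.52,"z":0.02,"wx":0,"wy":0,"wz":0}
    - {"hand":87,"x":0.95,"y":0.52,"z":0.02,"wx":0,"wy":0,"wz":0}
    - {"hand":87,"x":0.95,"y":0.52,"z":0.02,"wx":0,"wy":0,"wz":0}
    - {"hand":87,"x":0.95,"y":0.52,"z":0.02,"wx":0,"wy":0,"wz":0}
    - {"hand":87,"x":0.95,"y":0.52,"z":0.02,"wx":0,"wy":0,"wz":0}
    - {"hand":87,"x":0.95,"y":0.52,"z":0.02,"wx":0,"wy":0,"wz":0}
    - {"hand":87,"x":0.95,"y":0.52,"z":0.02,"wx":0,"wy":0,"wz":0}
    - {"hand":87,"x":0.9,"y":0.5,"z":0,"wx":0,"wy":0,"wz":0}
    - {"hand":87,"x":0,"y":0,"z":0,"wx":0,"wy":0,"wz":0}
    - {"hand":87,"x":0,"y":0,"z":0,"wx":0,"wy":0,"wz":0}

```text
time_s: 4.05
position: [0.5139, 0.3065, 0.2145]
tcp_rot: [[-0.217, 0.976, -0.001], [0.976, 0.217, -0.001], [-0.001, -0.001, -1.0]]
force: [-0.5, -0.8, 0.2]
opening: 0.999
```

```bash
python3 -c "
from h import *
st()
c=cap('wrist','w2.png')
print(proj(c,[.5137,.31,.116]))
t=cv2.imread('pics/w2.png')
cv2.imwrite('pics/w2c.png',cv2.resize(t[120:320,220:420],None,fx=3,fy=3,interpolation=cv2.INTER_CUBIC))
"
```

```text
4.05 [0.5139 0.3065 0.2145] yaw 102.55 zax [-9.0e-04 -1.1e-03 -1.0e+00] F [-0.49 -0.76  0.2 ] op 0.999 q [20.1 28.7 86.5 -0.  64.9  7.6]
(np.float64(319.9617166683795), np.float64(201.65324940299217))
```

View pics/w2.png

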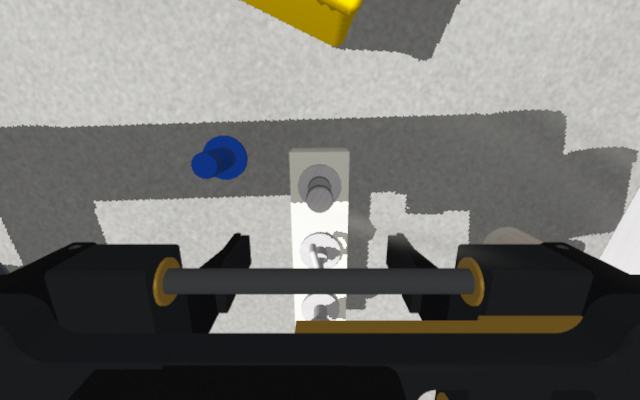

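View pics/w2c.png

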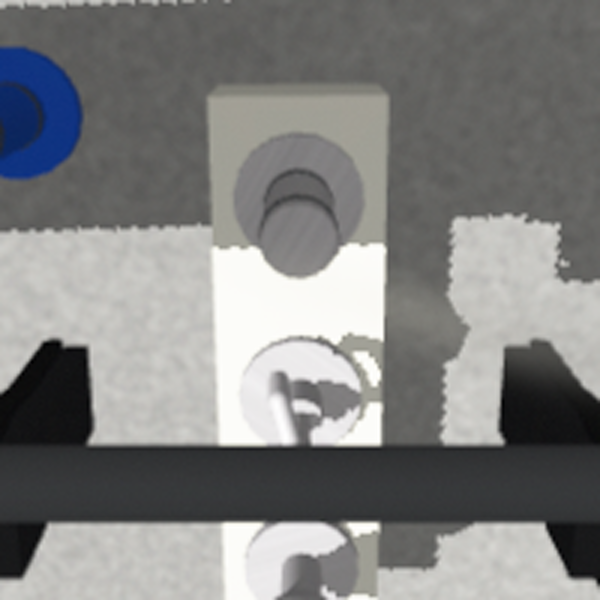

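```bash
python3 -c "
from h import *
np.set_printoptions(precision=4,suppress=True)
c=dict(np.load('pics/w2.png.npz'))
S=dict(np.load('pics/scene0.png.npz'))
print(onplane(c,319.2,198.3,.116),world(c,319,198))
# collar centre
print(onplane(c,220+298.5/3-.3,120+194/3-.3,.056))
# two-view wrist+scene height
def ray(c,u,v):
    d=c['pose'][:3,:3]@np.array([(u-c['cx'])/c['fx'],(v-c['cy'])/c['fy'],1]);return c['pose'][:3,3],d/np.linalg.norm(d)
A=[];b=[]
for q in (ray(c,319.2,198.3),ray(S,409.2,359.3)):
    M=np.eye(3)-np.outer(q[1],q[1]);A.append(M);b.append(M@q[0])
p=np.linalg.lstsq(np.vstack(A),np.hstack(b),rcond=None)[0];print(p,[np.linalg.norm(a@p-e) for a,e in zip(A,b)])
plan([.5135,.3125,.0900],102.8,10)
"
```

```text
[0.5122 0.3131 0.116 ] [0.512  0.3133 0.1157]
[0.5123 0.3136 0.056 ]
[0.5126 0.3127 0.1135] [np.float64(0.0002535191499496609), np.float64(0.00025351914994975336)]
rotvec [-0.08  0.05 -0.3 ]
{"x":0.03,"y":0.01,"z":0.5,"wx":-0.1,"wy":0.1,"wz":-0.3},
{"x":0.02,"z":0.5},
{"x":0.03,"y":0.01,"z":0.5},
{"x":0.02,"z":0.5},
{"x":0.03,"y":0.01,"z":0.5},
{"x":0.02,"z":0.5},
{"x":0.03,"y":0.01,"z":0.5},
{"x":0.02,"z":0.49},
{"x":0.03,"y":0.01,"z":0.5},
{"x":0.02,"z":0.49},
end [0.5135 0.3125 0.0901]
```

Call:
move_arm:
  moves:
    - {"hand":87,"x":0.27,"y":0,"z":0,"wx":0,"wy":0,"wz":0}
    - {"hand":87,"x":0,"y":0,"z":0.5,"wx":0,"wy":0,"wz":0}
    - {"hand":87,"x":0,"y":0,"z":0.6,"wx":0,"wy":0,"wz":0}
    - {"hand":87,"x":0,"y":0,"z":0.6,"wx":0,"wy":0,"wz":0}
    - {"hand":87,"x":0,"y":0,"z":0.6,"wx":0,"wy":0,"wz":0}
    - {"hand":87,"x":0,"y":0,"z":0.6,"wx":0,"wy":0,"wz":0}
    - {"hand":87,"x":0,"y":0,"z":0.6,"wx":0,"wy":0,"wz":0}
    - {"hand":87,"x":0,"y":0,"z":0.6,"wx":0,"wy":0,"wz":0}
    - {"hand":87,"x":0,"y":0,"z":0.6,"wx":0,"wy":0,"wz":0}
    - {"hand":87,"x":0,"y":0,"z":0.5,"wx":0,"wy":0,"wz":0}
    - {"hand":87,"x":0,"y":0,"z":0.4,"wx":0,"wy":0,"wz":0}
    - {"hand":87,"x":0,"y":0,"z":0,"wx":0,"wy":0,"wz":0}
    - {"hand":87,"x":0,"y":0,"z":0,"wx":0,"wy":0,"wz":0}

```text
time_s: 5.4
position: [0.5125, 0.3137, 0.075]
tcp_rot: [[-0.217, 0.976, -0.0], [0.976, 0.217, -0.0], [-0.0, -0.0, -1.0]]
force: [1.3, 0.6, -0.0]
opening: 1.003
```

```bash
python3 -c "
from h import *
st()
c=cap('wrist','w3.png')
"
```

```text
5.4 [0.5125 0.3137 0.075 ] yaw 102.51 zax [-0. -0. -1.] F [ 1.33  0.55 -0.03] op 1.003 q [20.8 39.6 92.3 -0.  48.1  8.3]
```

View pics/w3.png

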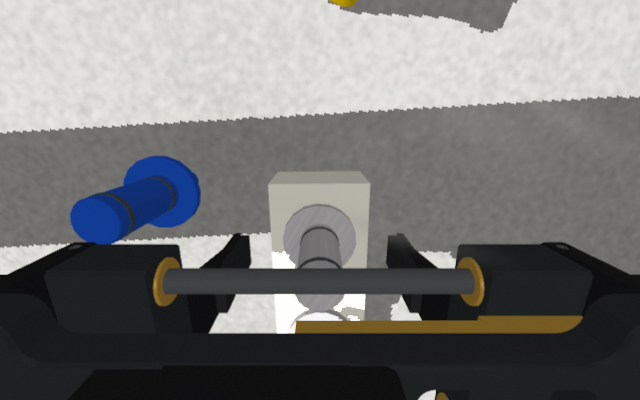

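The post's body is centred between the fingers at column 320, so I'll close on it.

Call:
move_arm:
  moves:
    - {"hand":20,"x":0,"y":0,"z":0,"wx":0,"wy":0,"wz":0}
    - {"hand":20,"x":0,"y":0,"z":0,"wx":0,"wy":0,"wz":0}
    - {"hand":20,"x":0,"y":0,"z":0,"wx":0,"wy":0,"wz":0}
    - {"hand":20,"x":0,"y":0,"z":0,"wx":0,"wy":0,"wz":0}
    - {"hand":20,"x":0,"y":0,"z":0,"wx":0,"wy":0,"wz":0}
    - {"hand":20,"x":0,"y":0,"z":0,"wx":0,"wy":0,"wz":0}
    - {"hand":20,"x":0,"y":0,"z":0,"wx":0,"wy":0,"wz":0}
    - {"hand":20,"x":0,"y":0,"z":0,"wx":0,"wy":0,"wz":0}

```text
time_s: 6.25
position: [0.5124, 0.3137, 0.075]
tcp_rot: [[-0.217, 0.976, -0.0], [0.976, 0.217, -0.0], [-0.0, -0.0, -1.0]]
force: [0.2, -0.1, 0.0]
opening: 0.356
```

```bash
python3 -c "
from h import *
st()
"
```

```text
6.25 [0.5124 0.3137 0.075 ] yaw 102.51 zax [-0. -0. -1.] F [ 0.22 -0.08  0.05] op 0.356 q [20.8 39.6 92.3  0.  48.1  8.3]
```

Call:
move_arm:
  moves:
    - {"hand":10,"x":0,"y":0,"z":0,"wx":0,"wy":0,"wz":0}
    - {"hand":10,"x":0,"y":0,"z":0,"wx":0,"wy":0,"wz":0}
    - {"hand":10,"x":0,"y":0,"z":0,"wx":0,"wy":0,"wz":0}
    - {"hand":10,"x":0,"y":0,"z":0,"wx":0,"wy":0,"wz":0}

```text
time_s: 6.65
position: [0.5125, 0.3138, 0.075]
tcp_rot: [[-0.217, 0.976, 0.0], [0.976, 0.217, 0.0], [0.0, 0.0, -1.0]]
force: [0.1, 0.2, -0.7]
opening: 0.283
```

```bash
python3 -c "
from h import *
st()
"
```

```text
6.65 [0.5125 0.3138 0.075 ] yaw 102.51 zax [ 3.e-04  1.e-04 -1.e+00] F [ 0.07  0.19 -0.72] op 0.283 q [20.8 39.6 92.3 -0.  48.1  8.3]
```

Call:
move_arm:
  moves:
    - {"hand":10,"x":0,"y":0,"z":-0.2,"wx":0,"wy":0,"wz":0}
    - {"hand":10,"x":0,"y":0,"z":-0.4,"wx":0,"wy":0,"wz":0}
    - {"hand":10,"x":0,"y":0,"z":-0.5,"wx":0,"wy":0,"wz":0}
    - {"hand":10,"x":0,"y":0,"z":-0.5,"wx":0,"wy":0,"wz":0}
    - {"hand":10,"x":0,"y":0,"z":-0.6,"wx":0,"wy":0,"wz":0}
    - {"hand":10,"x":0,"y":0,"z":-0.6,"wx":0,"wy":0,"wz":0}
    - {"hand":10,"x":0,"y":0,"z":-0.6,"wx":0,"wy":0,"wz":0}
    - {"hand":10,"x":0,"y":0,"z":-0.6,"wx":0,"wy":0,"wz":0}
    - {"hand":10,"x":0,"y":0,"z":-0.6,"wx":0,"wy":0,"wz":0}
    - {"hand":10,"x":0,"y":0,"z":-0.6,"wx":0,"wy":0,"wz":0}
    - {"hand":10,"x":0,"y":0,"z":-0.4,"wx":0,"wy":0,"wz":0}
    - {"hand":10,"x":0,"y":0,"z":0,"wx":0,"wy":0,"wz":0}
    - {"hand":10,"x":0,"y":0,"z":0,"wx":0,"wy":0,"wz":0}

```text
time_s: 7.95
position: [0.5122, 0.3136, 0.2153]
tcp_rot: [[-0.217, 0.976, 0.0], [0.976, 0.217, 0.0], [-0.0, 0.0, -1.0]]
force: [0.8, -0.0, -2.6]
opening: 0.288
```

```bash
python3 -c "
from h import *
st()
c=cap('wrist','w4.png');c=cap('scene','s4.png')
plan([.4967,-.150,.215],72.5,20)
"
```

```text
7.95 [0.5122 0.3136 0.2153] yaw 102.51 zax [ 1.e-04  0.e+00 -1.e+00] F [ 0.78 -0.04 -2.62] op 0.288 q [20.8 28.8 86.2 -0.  65.   8.3]
rotvec [-0.1   0.04 30.01]
{"x":-0.9,"y":-0.23,"wz":7.5},
{"x":-0.92,"y":-0.11,"wz":7.5},
{"x":-0.93,"y":0.01,"wz":7.5},
{"x":-0.92,"y":0.13,"wz":7.5},
{"x":-0.89,"y":0.25},
{"x":-0.89,"y":0.25},
{"x":-0.89,"y":0.25},
{"x":-0.89,"y":0.25},
{"x":-0.89,"y":0.25},
{"x":-0.89,"y":0.25},
{"x":-0.89,"y":0.25},
{"x":-0.89,"y":0.25},
{"x":-0.9,"y":0.25},
{"x":-0.89,"y":0.25},
{"x":-0.9,"y":0.25},
{"x":-0.89,"y":0.25},
{"x":-0.9,"y":0.25},
{"x":-0.89,"y":0.25,"z":-0.01},
{"x":-0.9,"y":0.25},
{"x":-0.89,"y":0.25,"z":-0.01},
end [ 0.4968 -0.1499  0.2151]
```

View pics/w4.png

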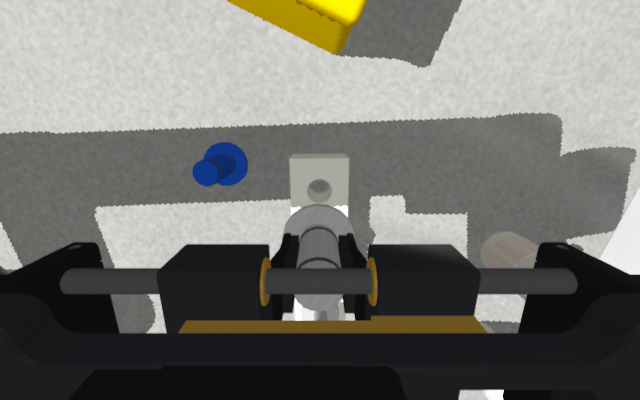

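View pics/s4.png

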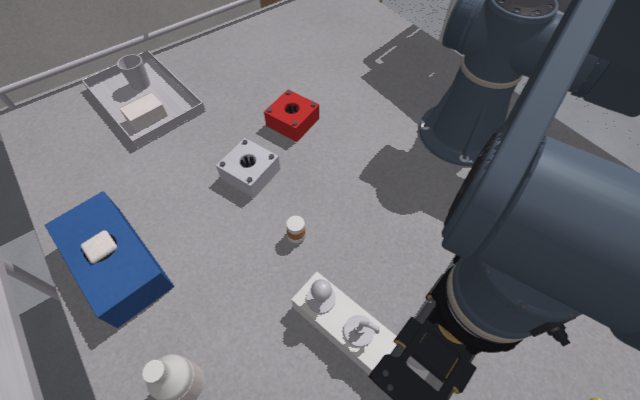

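The post is held upright. I'll carry it past the block so the wrist camera can view the socket.

```bash
python3 -c "
from h import *
plan([.468,-.296,.205],72.5,27)
"
```

```text
rotvec [-0.1   0.04 30.01]
{"x":-0.87,"y":-0.26,"z":0.01,"wz":7.5},
{"x":-0.89,"y":-0.14,"z":0.01,"wz":7.5},
{"x":-0.9,"y":-0.03,"z":0.01,"wz":7.5},
{"x":-0.9,"y":0.09,"z":0.02,"wz":7.5},
{"x":-0.88,"y":0.21,"z":0.01},
{"x":-0.88,"y":0.21,"z":0.02},
{"x":-0.88,"y":0.21,"z":0.01},
{"x":-0.88,"y":0.21,"z":0.02},
{"x":-0.88,"y":0.21,"z":0.01},
{"x":-0.88,"y":0.21,"z":0.02},
{"x":-0.88,"y":0.21,"z":0.01},
{"x":-0.88,"y":0.21,"z":0.02},
{"x":-0.88,"y":0.21,"z":0.01},
{"x":-0.88,"y":0.21,"z":0.02},
{"x":-0.88,"y":0.21,"z":0.01},
{"x":-0.88,"y":0.21,"z":0.02},
{"x":-0.88,"y":0.21,"z":0.01},
{"x":-0.88,"y":0.21,"z":0.02},
{"x":-0.88,"y":0.21,"z":0.01},
{"x":-0.88,"y":0.21,"z":0.02},
{"x":-0.88,"y":0.21,"z":0.01},
{"x":-0.88,"y":0.21,"z":0.02},
{"x":-0.88,"y":0.21,"z":0.01},
{"x":-0.88,"y":0.21,"z":0.02},
{"x":-0.89,"y":0.21,"z":0.01},
{"x":-0.88,"y":0.21,"z":0.02},
{"x":-0.89,"y":0.21,"z":0.01},
end [ 0.468 -0.296  0.205]
```

Call:
move_arm:
  moves:
    - {"hand":10,"x":-0.4,"y":-0.12,"z":0,"wx":0,"wy":0,"wz":3}
    - {"hand":10,"x":-0.87,"y":-0.2,"z":0,"wx":0,"wy":0,"wz":6}
    - {"hand":10,"x":-0.89,"y":-0.14,"z":0,"wx":0,"wy":0,"wz":7}
    - {"hand":10,"x":-0.9,"y":-0.03,"z":0,"wx":0,"wy":0,"wz":7}
    - {"hand":10,"x":-0.9,"y":0.09,"z":0,"wx":0,"wy":0,"wz":7}
    - {"hand":10,"x":-0.88,"y":0.21,"z":0,"wx":0,"wy":0,"wz":0}
    - {"hand":10,"x":-0.88,"y":0.21,"z":0,"wx":0,"wy":0,"wz":0}
    - {"hand":10,"x":-0.88,"y":0.21,"z":0,"wx":0,"wy":0,"wz":0}
    - {"hand":10,"x":-0.88,"y":0.21,"z":0,"wx":0,"wy":0,"wz":0}
    - {"hand":10,"x":-0.88,"y":0.21,"z":0,"wx":0,"wy":0,"wz":0}
    - {"hand":10,"x":-0.88,"y":0.21,"z":0,"wx":0,"wy":0,"wz":0}
    - {"hand":10,"x":-0.88,"y":0.21,"z":0,"wx":0,"wy":0,"wz":0}
    - {"hand":10,"x":-0.88,"y":0.21,"z":0,"wx":0,"wy":0,"wz":0}
    - {"hand":10,"x":-0.88,"y":0.21,"z":0,"wx":0,"wy":0,"wz":0}
    - {"hand":10,"x":-0.88,"y":0.21,"z":0,"wx":0,"wy":0,"wz":0}
    - {"hand":10,"x":-0.88,"y":0.21,"z":0,"wx":0,"wy":0,"wz":0}
    - {"hand":10,"x":-0.88,"y":0.21,"z":0,"wx":0,"wy":0,"wz":0}
    - {"hand":10,"x":-0.88,"y":0.21,"z":0,"wx":0,"wy":0,"wz":0}
    - {"hand":10,"x":-0.88,"y":0.21,"z":0,"wx":0,"wy":0,"wz":0}
    - {"hand":10,"x":-0.88,"y":0.21,"z":0,"wx":0,"wy":0,"wz":0}

```text
time_s: 10.05
position: [0.4795, -0.1255, 0.2143]
tcp_rot: [[0.301, 0.954, -0.002], [0.954, -0.301, 0.001], [0.0, -0.002, -1.0]]
force: [0.1, 0.4, -2.4]
opening: 0.289
```

```bash
python3 -c "
from h import *
st()
plan([.468,-.296,.205],72.5,8)
"
```

```text
10.05 [ 0.4795 -0.1255  0.2143] yaw 72.51 zax [-1.5e-03  8.0e-04 -1.0e+00] F [ 0.13  0.39 -2.39] op 0.289 q [-27.6  21.  100.8   0.   58.3 -10.1]
rotvec [-0.1  -0.02  0.01]
{"x":-0.83,"y":0.2,"z":0.05},
{"x":-0.83,"y":0.2,"z":0.05},
{"x":-0.83,"y":0.2,"z":0.04},
{"x":-0.83,"y":0.2,"z":0.05},
{"x":-0.83,"y":0.2,"z":0.04},
{"x":-0.83,"y":0.2,"z":0.05},
{"x":-0.83,"y":0.21,"z":0.04},
{"x":-0.83,"y":0.2,"z":0.05},
end [ 0.468  -0.2959  0.2049]
```

Call:
move_arm:
  moves:
    - {"hand":10,"x":-0.83,"y":0.2,"z":0.05,"wx":0,"wy":0,"wz":0}
    - {"hand":10,"x":-0.83,"y":0.2,"z":0.05,"wx":0,"wy":0,"wz":0}
    - {"hand":10,"x":-0.83,"y":0.2,"z":0.05,"wx":0,"wy":0,"wz":0}
    - {"hand":10,"x":-0.83,"y":0.2,"z":0.05,"wx":0,"wy":0,"wz":0}
    - {"hand":10,"x":-0.83,"y":0.2,"z":0.05,"wx":0,"wy":0,"wz":0}
    - {"hand":10,"x":-0.83,"y":0.2,"z":0.05,"wx":0,"wy":0,"wz":0}
    - {"hand":10,"x":-0.6,"y":0.2,"z":0.05,"wx":0,"wy":0,"wz":0}
    - {"hand":10,"x":-0.3,"y":0.1,"z":0,"wx":0,"wy":0,"wz":0}
    - {"hand":10,"x":0,"y":0,"z":0,"wx":0,"wy":0,"wz":0}
    - {"hand":10,"x":0,"y":0,"z":0,"wx":0,"wy":0,"wz":0}

```text
time_s: 11.05
position: [0.4715, -0.2754, 0.206]
tcp_rot: [[0.3, 0.954, -0.001], [0.954, -0.3, 0.001], [0.001, -0.001, -1.0]]
force: [-0.7, -0.3, -1.2]
opening: 0.284
```

```bash
python3 -c "
from h import *
st()
c=cap('wrist','w5.png')
print(proj(c,[.4967,-.2055,.05]))
t=cv2.imread('pics/w5.png')
u,v=map(int,proj(c,[.4967,-.2055,.05]));u-=75;v=max(0,v-65)
print(u,v)
cv2.imwrite('pics/w5c.png',cv2.resize(t[v:v+140,u:u+150],None,fx=4,fy=4,interpolation=cv2.INTER_CUBIC))
"
```

```text
11.05 [ 0.4715 -0.2754  0.206 ] yaw 72.52 zax [-7.0e-04  1.3e-03 -1.0e+00] F [-0.66 -0.26 -1.22] op 0.284 q [-42.   25.4  94.5   0.   60.2 -24.6]
(np.float64(321.9994672209185), np.float64(124.73863139585865))
246 59
```

View pics/w5.png

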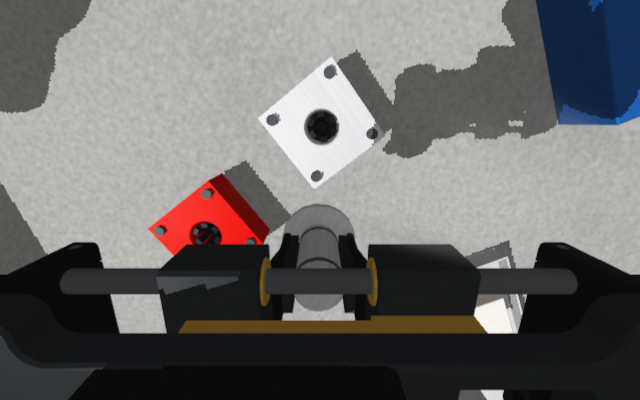

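View pics/w5c.png

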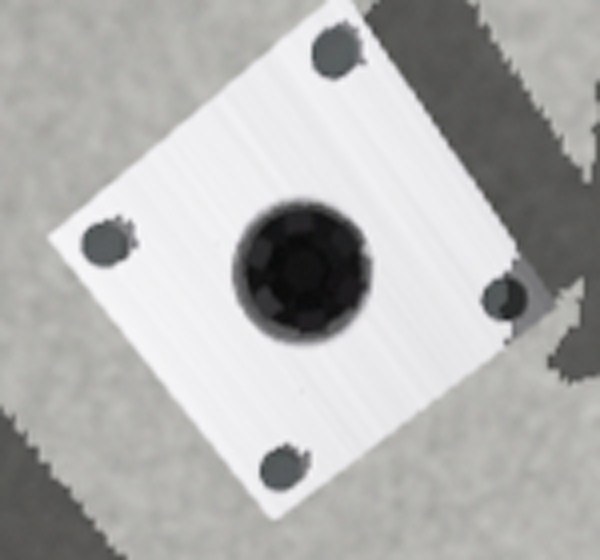

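```bash
python3 -c "
from h import *
np.set_printoptions(precision=4,suppress=True)
c=dict(np.load('pics/w5.png.npz'))
S=dict(np.load('pics/scene0.png.npz'))
print(onplane(c,321.1,126.4,.05))
print('block top z',[world(c,*q) for q in ((321,100),(295,127),(346,115),(318,155))])
B=[(106,243),(336,50),(505,298),(284,467)]
P=np.array([onplane(c,246+u/4-.4,59+v/4-.4,.054) for u,v in B]);print(P,P.mean(0))
A=[];b=[]
for k,u,v in ((c,321.1,126.4),(S,247.3,160.5)):
    d=k['pose'][:3,:3]@np.array([(u-k['cx'])/k['fx'],(v-k['cy'])/k['fy'],1]);d/=np.linalg.norm(d)
    M=np.eye(3)-np.outer(d,d);A.append(M);b.append(M@k['pose'][:3,3])
p=np.linalg.lstsq(np.vstack(A),np.hstack(b),rcond=None)[0];print('tri',p,[np.linalg.norm(a@p-e) for a,e in zip(A,b)])
"
```

```text
[ 0.4952 -0.2069  0.05  ]
block top z [array([ 0.5032, -0.1809,  0.0495]), array([ 0.4677, -0.1989,  0.0488]), array([ 0.5246, -0.2036,  0.0491]), array([ 0.4826, -0.2356,  0.0487])]
[[ 0.4472 -0.184   0.054 ]
 [ 0.5198 -0.1572  0.054 ]
 [ 0.5458 -0.2301  0.054 ]
 [ 0.4744 -0.2564  0.054 ]] [ 0.4968 -0.2069  0.054 ]
tri [ 0.4956 -0.207   0.0474] [np.float64(0.00033569920547330315), np.float64(0.0003356992054739251)]
```

```bash
python3 -c "
from h import *
plan([.4962,-.2064,.135],72.5,6)
"
```

```text
rotvec [-0.06 -0.05  0.05]
{"x":0.49,"y":0.02,"z":0.47},
{"x":0.49,"y":0.02,"z":0.48},
{"x":0.48,"y":0.02,"z":0.47},
{"x":0.49,"y":0.02,"z":0.48},
{"x":0.48,"y":0.02,"z":0.47},
{"x":0.49,"y":0.02,"z":0.48},
end [ 0.4962 -0.2063  0.1349]
```

Call:
move_arm:
  moves:
    - {"hand":10,"x":0.49,"y":0.02,"z":0.2,"wx":0,"wy":0,"wz":0}
    - {"hand":10,"x":0.49,"y":0.02,"z":0.5,"wx":0,"wy":0,"wz":0}
    - {"hand":10,"x":0.48,"y":0.02,"z":0.5,"wx":0,"wy":0,"wz":0}
    - {"hand":10,"x":0.49,"y":0.02,"z":0.5,"wx":0,"wy":0,"wz":0}
    - {"hand":10,"x":0.48,"y":0.02,"z":0.5,"wx":0,"wy":0,"wz":0}
    - {"hand":10,"x":0.49,"y":0.02,"z":0.5,"wx":0,"wy":0,"wz":0}
    - {"hand":10,"x":0,"y":0,"z":0.1,"wx":0,"wy":0,"wz":0}
    - {"hand":10,"x":0,"y":0,"z":0,"wx":0,"wy":0,"wz":0}
    - {"hand":10,"x":0,"y":0,"z":0,"wx":0,"wy":0,"wz":0}

```text
time_s: 12.0
position: [0.4969, -0.2077, 0.1368]
tcp_rot: [[0.3, 0.954, 0.001], [0.954, -0.3, -0.001], [-0.0, 0.001, -1.0]]
force: [-0.5, -1.0, -1.8]
opening: 0.287
```

```bash
python3 -c "
from h import *
st()
c=cap('scene','s6.png');w=cap('wrist','w6.png')
t=cv2.imread('pics/s6.png')[100:240,170:330]
cv2.imwrite('pics/s6c.png',cv2.resize(t,None,fx=4,fy=4,interpolation=cv2.INTER_CUBIC))
"
```

```text
12.0 [ 0.4969 -0.2077  0.1368] yaw 72.53 zax [ 1.e-03 -8.e-04 -1.e+00] F [-0.53 -1.05 -1.82] op 0.287 q [-34.6  30.5  99.3  -0.   50.1 -17.1]
```

View pics/s6c.png

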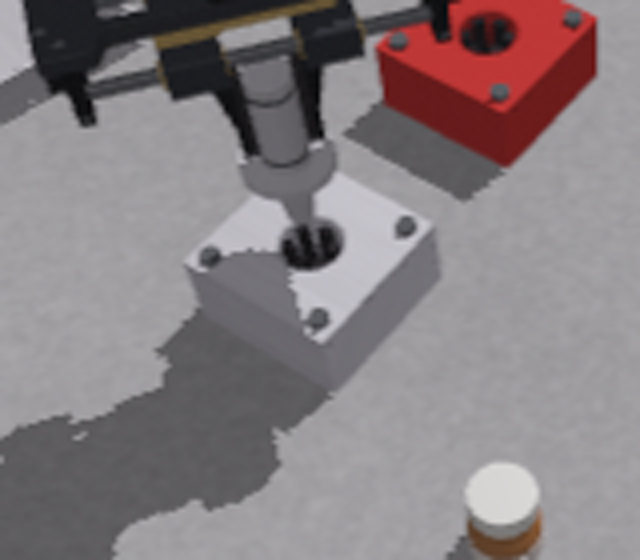

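View pics/w6.png

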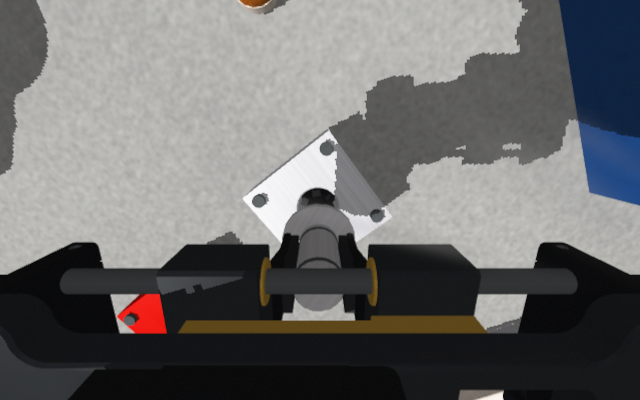

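Call:
move_arm:
  moves:
    - {"hand":10,"x":0.04,"y":-0.04,"z":0.2,"wx":0,"wy":0,"wz":0}
    - {"hand":10,"x":0,"y":0,"z":0.3,"wx":0,"wy":0,"wz":0}
    - {"hand":10,"x":0,"y":0,"z":0.3,"wx":0,"wy":0,"wz":0}
    - {"hand":10,"x":0,"y":0,"z":0.3,"wx":0,"wy":0,"wz":0}
    - {"hand":10,"x":0,"y":0,"z":0.2,"wx":0,"wy":0,"wz":0}
    - {"hand":10,"x":0,"y":0,"z":0.2,"wx":0,"wy":0,"wz":0}
    - {"hand":10,"x":0,"y":0,"z":0,"wx":0,"wy":0,"wz":0}
    - {"hand":10,"x":0,"y":0,"z":0,"wx":0,"wy":0,"wz":0}

```text
time_s: 12.9
position: [0.496, -0.2058, 0.0984]
tcp_rot: [[0.301, 0.954, 0.0], [0.954, -0.301, 0.001], [0.001, -0.0, -1.0]]
force: [3.2, 3.0, -3.4]
opening: 0.284
```

```bash
python3 -c "
from h import *
st()
c=cap('scene','s7.png')
t=cv2.imread('pics/s7.png')[100:240,170:330]
cv2.imwrite('pics/s7c.png',cv2.resize(t,None,fx=4,fy=4,interpolation=cv2.INTER_CUBIC))
"
```

```text
12.9 [ 0.496  -0.2058  0.0984] yaw 72.5 zax [ 1.e-04  8.e-04 -1.e+00] F [ 3.2   2.97 -3.41] op 0.284 q [-3.450e+01  3.400e+01  1.009e+02  1.000e-01  4.500e+01 -1.700e+01]
```

View pics/s7c.png

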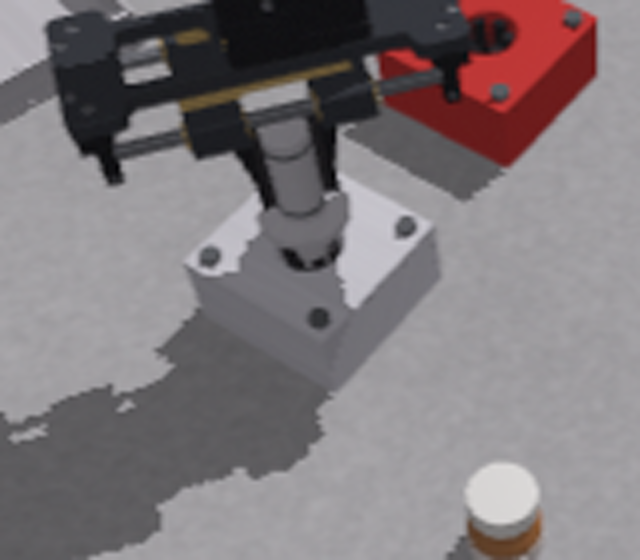

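Sideways force of about (3, 3) N shows the post is slightly off-axis, so I'll move with that force and then descend slowly.

Call:
move_arm:
  moves:
    - {"hand":10,"x":0.05,"y":0.03,"z":0,"wx":0,"wy":0,"wz":0}
    - {"hand":10,"x":0,"y":0,"z":0,"wx":0,"wy":0,"wz":0}
    - {"hand":10,"x":0,"y":0,"z":0,"wx":0,"wy":0,"wz":0}

```text
time_s: 13.25
position: [0.4968, -0.2055, 0.099]
tcp_rot: [[0.3, 0.954, -0.0], [0.954, -0.3, -0.0], [-0.0, -0.0, -1.0]]
force: [1.0, 0.9, -2.8]
opening: 0.286
```

```bash
python3 -c "
from h import *
st()
"
```

```text
13.25 [ 0.4968 -0.2055  0.099 ] yaw 72.53 zax [-2.e-04 -5.e-04 -1.e+00] F [ 1.01  0.89 -2.79] op 0.286 q [-34.4  34.  100.9  -0.   45.1 -16.9]
```

Call:
move_arm:
  moves:
    - {"hand":10,"x":0.02,"y":0.01,"z":0.1,"wx":0,"wy":0,"wz":0}
    - {"hand":10,"x":0,"y":0,"z":0.1,"wx":0,"wy":0,"wz":0}
    - {"hand":10,"x":0,"y":0,"z":0,"wx":0,"wy":0,"wz":0}

```text
time_s: 13.55
position: [0.4973, -0.2049, 0.0936]
tcp_rot: [[0.301, 0.954, 0.0], [0.954, -0.301, -0.0], [0.0, 0.0, -1.0]]
force: [2.3, 0.6, -2.2]
opening: 0.283
```

```bash
python3 -c "
from h import *
st()
"
```

```text
13.55 [ 0.4973 -0.2049  0.0936] yaw 72.51 zax [ 0. -0. -1.] F [ 2.32  0.58 -2.18] op 0.283 q [-34.3  34.5 101.    0.   44.5 -16.8]
```

Call:
move_arm:
  moves:
    - {"hand":10,"x":0.01,"y":0.03,"z":0.05,"wx":0,"wy":0,"wz":0}
    - {"hand":10,"x":0,"y":0,"z":0.05,"wx":0,"wy":0,"wz":0}
    - {"hand":10,"x":0,"y":0,"z":0,"wx":0,"wy":0,"wz":0}

```text
time_s: 13.85
position: [0.4977, -0.2047, 0.0911]
tcp_rot: [[0.3, 0.954, -0.001], [0.954, -0.3, 0.0], [0.0, -0.001, -1.0]]
force: [-0.1, 1.3, -1.0]
opening: 0.286
```

```bash
python3 -c "
from h import *
st()
"
```

```text
13.85 [ 0.4977 -0.2047  0.0911] yaw 72.52 zax [-9.e-04  4.e-04 -1.e+00] F [-0.11  1.27 -1.  ] op 0.286 q [-34.3  34.8 101.   -0.   44.2 -16.8]
```

Contact is just starting at TCP z of about 0.091, the expected height. I'll add small pushes.

Call:
move_arm:
  moves:
    - {"hand":10,"x":0.01,"y":0,"z":0.03,"wx":0,"wy":0,"wz":0}
    - {"hand":10,"x":0,"y":0,"z":0.03,"wx":0,"wy":0,"wz":0}
    - {"hand":10,"x":0,"y":0,"z":0,"wx":0,"wy":0,"wz":0}

```text
time_s: 14.15
position: [0.4979, -0.2047, 0.0901]
tcp_rot: [[0.3, 0.954, -0.0], [0.954, -0.3, -0.0], [-0.0, -0.0, -1.0]]
force: [-2.3, 0.6, 4.1]
opening: 0.287
```

```bash
python3 -c "
from h import *
st()
"
```

```text
14.15 [ 0.4979 -0.2047  0.0901] yaw 72.53 zax [-5.e-04 -1.e-04 -1.e+00] F [-2.27  0.64  4.06] op 0.287 q [-34.2  34.9 101.   -0.   44.1 -16.7]
```

Call:
move_arm:
  moves:
    - {"hand":10,"x":0,"y":-0.03,"z":0,"wx":0,"wy":0,"wz":0}
    - {"hand":10,"x":0,"y":0,"z":0,"wx":0,"wy":0,"wz":0}

```text
time_s: 14.35
position: [0.4978, -0.2046, 0.0901]
tcp_rot: [[0.301, 0.954, 0.001], [0.954, -0.301, -0.001], [-0.0, 0.001, -1.0]]
force: [-0.7, -0.2, 4.5]
opening: 0.286
```

```bash
python3 -c "
from h import *
st()
"
```

```text
14.35 [ 0.4978 -0.2046  0.0901] yaw 72.51 zax [ 1.e-03 -6.e-04 -1.e+00] F [-0.66 -0.21  4.47] op 0.286 q [-34.2  34.9 101.1   0.   43.9 -16.8]
```

Call:
move_arm:
  moves:
    - {"hand":60,"x":0,"y":0,"z":0,"wx":0,"wy":0,"wz":0}
    - {"hand":60,"x":0,"y":0,"z":0,"wx":0,"wy":0,"wz":0}
    - {"hand":60,"x":0,"y":0,"z":0,"wx":0,"wy":0,"wz":0}
    - {"hand":60,"x":0,"y":0,"z":0,"wx":0,"wy":0,"wz":0}
    - {"hand":60,"x":0,"y":0,"z":0,"wx":0,"wy":0,"wz":0}
    - {"hand":60,"x":0,"y":0,"z":0,"wx":0,"wy":0,"wz":0}

```text
time_s: 14.95
position: [0.4974, -0.2044, 0.0897]
tcp_rot: [[0.301, 0.954, -0.0], [0.954, -0.301, 0.0], [0.0, -0.0, -1.0]]
force: [-0.6, 0.2, 0.3]
opening: 0.669
```

```bash
python3 -c "
from h import *
st()
c=cap('scene','s8.png');cap('wrist','w8.png')
t=cv2.imread('pics/s8.png')[100:240,170:330]
cv2.imwrite('pics/s8c.png',cv2.resize(t,None,fx=4,fy=4,interpolation=cv2.INTER_CUBIC))
"
```

```text
14.95 [ 0.4974 -0.2044  0.0897] yaw 72.51 zax [-1.e-04  1.e-04 -1.e+00] F [-0.61  0.21  0.3 ] op 0.669 q [-34.2  34.9 101.1   0.   44.  -16.8]
```

View pics/s8c.png

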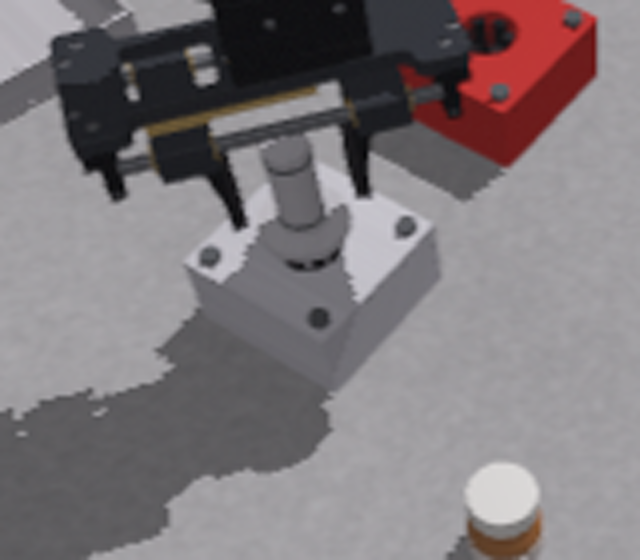

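View pics/w8.png

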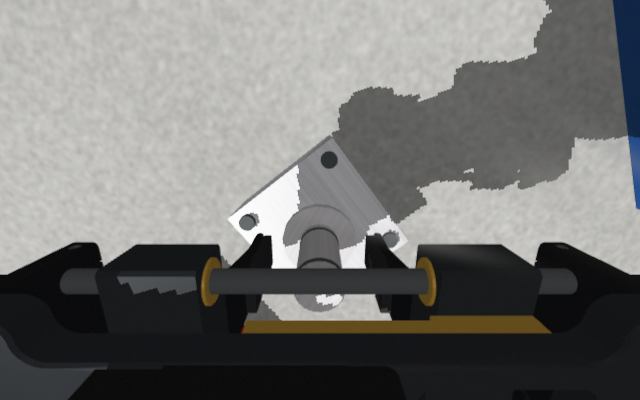

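The post stands free with the fingers clear of it. I'll raise the hand straight up and close the fingers.

Call:
move_arm:
  moves:
    - {"hand":60,"x":0,"y":0,"z":-0.2,"wx":0,"wy":0,"wz":0}
    - {"hand":60,"x":0,"y":0,"z":-0.4,"wx":0,"wy":0,"wz":0}
    - {"hand":60,"x":0,"y":0,"z":-0.4,"wx":0,"wy":0,"wz":0}
    - {"hand":60,"x":0,"y":0,"z":-0.5,"wx":0,"wy":0,"wz":0}
    - {"hand":60,"x":0,"y":0,"z":-0.5,"wx":0,"wy":0,"wz":0}
    - {"hand":60,"x":0,"y":0,"z":-0.5,"wx":0,"wy":0,"wz":0}
    - {"hand":60,"x":0,"y":0,"z":-0.5,"wx":0,"wy":0,"wz":0}
    - {"hand":0,"x":0,"y":0,"z":-0.5,"wx":0,"wy":0,"wz":0}
    - {"hand":0,"x":0,"y":0,"z":-0.5,"wx":0,"wy":0,"wz":0}
    - {"hand":0,"x":0,"y":0,"z":0,"wx":0,"wy":0,"wz":0}
    - {"hand":0,"x":0,"y":0,"z":0,"wx":0,"wy":0,"wz":0}
    - {"hand":0,"x":0,"y":0,"z":0,"wx":0,"wy":0,"wz":0}
    - {"hand":0,"x":0,"y":0,"z":0,"wx":0,"wy":0,"wz":0}
    - {"hand":0,"x":0,"y":0,"z":0,"wx":0,"wy":0,"wz":0}
    - {"hand":0,"x":0,"y":0,"z":0,"wx":0,"wy":0,"wz":0}
    - {"hand":0,"x":0,"y":0,"z":0,"wx":0,"wy":0,"wz":0}

```text
time_s: 16.65
position: [0.4974, -0.2044, 0.1896]
tcp_rot: [[0.301, 0.954, -0.0], [0.954, -0.301, 0.0], [0.0, -0.0, -1.0]]
force: [-0.1, 0.4, 0.2]
opening: 0.019
```

```bash
python3 -c "
from h import *
st()
c=cap('scene','s9.png');w=cap('wrist','w9.png')
print(proj(w,[.4976,-.205,.131]),proj(c,[.4976,-.205,.131]))
t=cv2.imread('pics/s9.png')[80:220,170:330]
a=cv2.resize(t,None,fx=4,fy=4,interpolation=cv2.INTER_CUBIC)
cv2.imwrite('pics/s9c.png',a)
t=cv2.imread('pics/w9.png')[140:280,240:400]
cv2.imwrite('pics/w9c.png',cv2.resize(t,None,fx=4,fy=4,interpolation=cv2.INTER_CUBIC))
"
```

```text
16.65 [ 0.4974 -0.2044  0.1896] yaw 72.51 zax [-4.e-04  3.e-04 -1.e+00] F [-0.05  0.35  0.22] op 0.019 q [-34.2  26.   96.6  -0.   57.4 -16.8]
(np.float64(319.69055195340997), np.float64(218.9273656104358)) (np.float64(240.5406510940376), np.float64(135.9163489773227))
```

View pics/s9c.png

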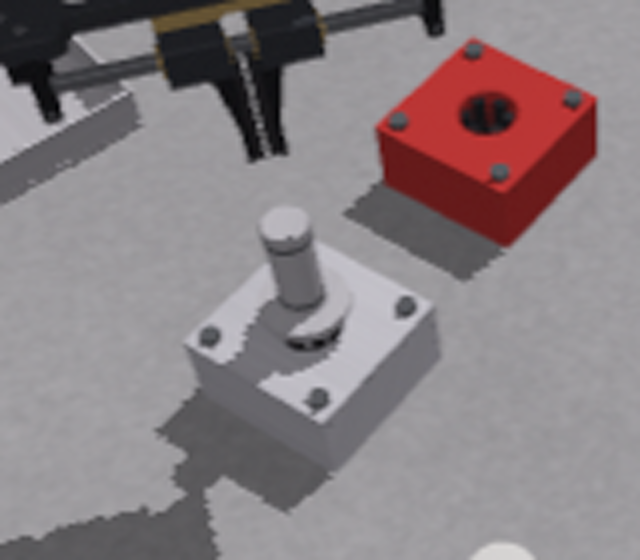

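View pics/w9c.png

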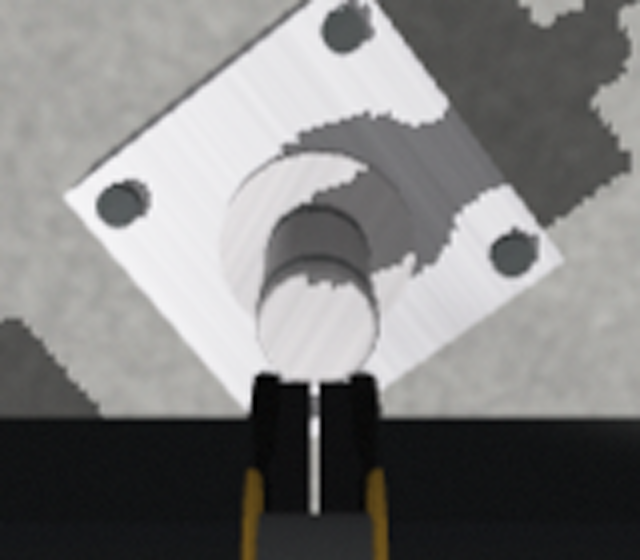

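Call:
move_arm:
  moves:
    - {"hand":0,"x":0,"y":0,"z":0.3,"wx":0,"wy":0,"wz":0}
    - {"hand":0,"x":0,"y":0,"z":0.4,"wx":0,"wy":0,"wz":0}
    - {"hand":0,"x":0,"y":0,"z":0.4,"wx":0,"wy":0,"wz":0}
    - {"hand":0,"x":0,"y":0,"z":0.4,"wx":0,"wy":0,"wz":0}
    - {"hand":0,"x":0,"y":0,"z":0.3,"wx":0,"wy":0,"wz":0}
    - {"hand":0,"x":0,"y":0,"z":0.2,"wx":0,"wy":0,"wz":0}
    - {"hand":0,"x":0,"y":0,"z":0.1,"wx":0,"wy":0,"wz":0}
    - {"hand":0,"x":0,"y":0,"z":0,"wx":0,"wy":0,"wz":0}
    - {"hand":0,"x":0,"y":0,"z":0,"wx":0,"wy":0,"wz":0}

```text
time_s: 17.65
position: [0.4977, -0.2046, 0.1375]
tcp_rot: [[0.301, 0.954, 0.001], [0.954, -0.301, -0.0], [-0.0, 0.001, -1.0]]
force: [0.6, -0.0, 0.1]
opening: 0.007
```

```bash
python3 -c "
from h import *
st()"
```

```text
17.65 [ 0.4977 -0.2046  0.1375] yaw 72.51 zax [ 6.e-04 -3.e-04 -1.e+00] F [ 0.56 -0.04  0.09] op 0.007 q [-34.2  30.5  99.3   0.   50.2 -16.8]
```

Call:
move_arm:
  moves:
    - {"hand":0,"x":0,"y":0,"z":0.1,"wx":0,"wy":0,"wz":0}
    - {"hand":0,"x":0,"y":0,"z":0.08,"wx":0,"wy":0,"wz":0}
    - {"hand":0,"x":0,"y":0,"z":0.04,"wx":0,"wy":0,"wz":0}
    - {"hand":0,"x":0,"y":0,"z":0.02,"wx":0,"wy":0,"wz":0}
    - {"hand":0,"x":0,"y":0,"z":0,"wx":0,"wy":0,"wz":0}

```text
time_s: 18.15
position: [0.4976, -0.2045, 0.1316]
tcp_rot: [[0.3, 0.954, 0.0], [0.954, -0.3, -0.0], [-0.0, 0.0, -1.0]]
force: [-0.9, -0.4, 1.6]
opening: 0.005
```

Touch is starting at about z = 0.1316. I'll press on in steps.

Call:
move_arm:
  moves:
    - {"hand":0,"x":0,"y":0,"z":0.03,"wx":0,"wy":0,"wz":0}
    - {"hand":0,"x":0,"y":0,"z":0.03,"wx":0,"wy":0,"wz":0}
    - {"hand":0,"x":0,"y":0,"z":0,"wx":0,"wy":0,"wz":0}

```text
time_s: 18.45
position: [0.4981, -0.2048, 0.1306]
tcp_rot: [[0.3, 0.954, 0.002], [0.954, -0.3, -0.001], [-0.0, 0.002, -1.0]]
force: [0.0, 0.4, 5.2]
opening: 0.002
```

Call:
move_arm:
  moves:
    - {"hand":0,"x":0,"y":0,"z":0.03,"wx":0,"wy":0,"wz":0}
    - {"hand":0,"x":0,"y":0,"z":0.02,"wx":0,"wy":0,"wz":0}
    - {"hand":0,"x":0,"y":0,"z":0,"wx":0,"wy":0,"wz":0}

```text
time_s: 18.75
position: [0.4981, -0.2048, 0.1295]
tcp_rot: [[0.301, 0.954, 0.002], [0.954, -0.301, -0.001], [-0.001, 0.002, -1.0]]
force: [-1.3, 0.5, 6.3]
opening: 0.005
```

Call:
move_arm:
  moves:
    - {"hand":0,"x":0,"y":0,"z":0.03,"wx":0,"wy":0,"wz":0}
    - {"hand":0,"x":0,"y":0,"z":0.02,"wx":0,"wy":0,"wz":0}
    - {"hand":0,"x":0,"y":0,"z":0,"wx":0,"wy":0,"wz":0}

```text
time_s: 19.05
position: [0.4981, -0.2048, 0.1283]
tcp_rot: [[0.301, 0.954, 0.002], [0.954, -0.301, -0.001], [-0.001, 0.002, -1.0]]
force: [-1.3, -0.0, 7.0]
opening: 0.007
```

Call:
move_arm:
  moves:
    - {"hand":0,"x":0,"y":0,"z":0.02,"wx":0,"wy":0,"wz":0}
    - {"hand":0,"x":0,"y":0,"z":0.02,"wx":0,"wy":0,"wz":0}
    - {"hand":0,"x":0,"y":0,"z":0,"wx":0,"wy":0,"wz":0}

```text
time_s: 19.35
position: [0.4981, -0.2048, 0.1274]
tcp_rot: [[0.301, 0.954, 0.002], [0.954, -0.301, -0.001], [-0.001, 0.002, -1.0]]
force: [-0.3, 1.1, 7.1]
opening: 0.004
```

Call:
move_arm:
  moves:
    - {"hand":0,"x":0,"y":0,"z":0.02,"wx":0,"wy":0,"wz":0}
    - {"hand":0,"x":0,"y":0,"z":0.02,"wx":0,"wy":0,"wz":0}
    - {"hand":0,"x":0,"y":0,"z":0,"wx":0,"wy":0,"wz":0}

```text
time_s: 19.65
position: [0.4982, -0.2048, 0.1265]
tcp_rot: [[0.301, 0.954, 0.002], [0.954, -0.301, -0.001], [-0.001, 0.002, -1.0]]
force: [-0.9, 1.0, 7.2]
opening: 0.006
```

```bash
python3 -c "
from h import *
st()"
```

```text
19.65 [ 0.4982 -0.2048  0.1265] yaw 72.51 zax [ 0.0019 -0.0012 -1.    ] F [-0.89  1.01  7.15] op 0.006 q [-34.2  31.5  99.7   0.   48.7 -16.8]
```

Call:
move_arm:
  moves:
    - {"hand":0,"x":0,"y":0,"z":0.02,"wx":0,"wy":0,"wz":0}
    - {"hand":0,"x":0,"y":0,"z":0.02,"wx":0,"wy":0,"wz":0}
    - {"hand":0,"x":0,"y":0,"z":0,"wx":0,"wy":0,"wz":0}

```text
time_s: 19.95
position: [0.4982, -0.2048, 0.1256]
tcp_rot: [[0.3, 0.954, 0.002], [0.954, -0.3, -0.001], [-0.001, 0.002, -1.0]]
force: [-0.6, 0.2, 7.5]
opening: 0.004
```

```bash
python3 -c "
from h import *
st()"
```

```text
19.95 [ 0.4982 -0.2048  0.1256] yaw 72.51 zax [ 0.0019 -0.0013 -1.    ] F [-0.56  0.21  7.53] op 0.004 q [-34.2  31.5  99.8   0.   48.5 -16.8]
```

Call:
move_arm:
  moves:
    - {"hand":0,"x":0,"y":0,"z":0.02,"wx":0,"wy":0,"wz":0}
    - {"hand":0,"x":0,"y":0,"z":0.02,"wx":0,"wy":0,"wz":0}
    - {"hand":0,"x":0,"y":0,"z":0,"wx":0,"wy":0,"wz":0}

```text
time_s: 20.25
position: [0.4982, -0.2048, 0.1247]
tcp_rot: [[0.3, 0.954, 0.002], [0.954, -0.3, -0.001], [-0.001, 0.002, -1.0]]
force: [-0.3, 0.5, 9.4]
opening: 0.011
```

Call:
move_arm:
  moves:
    - {"hand":0,"x":0,"y":0,"z":0.02,"wx":0,"wy":0,"wz":0}
    - {"hand":0,"x":0,"y":0,"z":0.02,"wx":0,"wy":0,"wz":0}
    - {"hand":0,"x":0,"y":0,"z":0,"wx":0,"wy":0,"wz":0}

```text
time_s: 20.55
position: [0.4982, -0.2048, 0.1237]
tcp_rot: [[0.3, 0.954, 0.002], [0.954, -0.3, -0.001], [-0.001, 0.002, -1.0]]
force: [-0.6, 0.4, 8.6]
opening: 0.009
```

Call:
move_arm:
  moves:
    - {"hand":0,"x":0,"y":0,"z":0.02,"wx":0,"wy":0,"wz":0}
    - {"hand":0,"x":0,"y":0,"z":0.02,"wx":0,"wy":0,"wz":0}
    - {"hand":0,"x":0,"y":0,"z":0,"wx":0,"wy":0,"wz":0}

```text
time_s: 20.85
position: [0.4982, -0.2048, 0.1228]
tcp_rot: [[0.3, 0.954, 0.002], [0.954, -0.3, -0.001], [-0.001, 0.002, -1.0]]
force: [-1.7, 0.8, 9.9]
opening: 0.006
```

Call:
move_arm:
  moves:
    - {"hand":0,"x":0,"y":0,"z":0.02,"wx":0,"wy":0,"wz":0}
    - {"hand":0,"x":0,"y":0,"z":0.02,"wx":0,"wy":0,"wz":0}
    - {"hand":0,"x":0,"y":0,"z":0,"wx":0,"wy":0,"wz":0}

```text
time_s: 21.15
position: [0.4983, -0.2048, 0.1218]
tcp_rot: [[0.3, 0.954, 0.002], [0.954, -0.3, -0.001], [-0.001, 0.002, -1.0]]
force: [-0.3, 0.2, 10.1]
opening: 0.005
```

Call:
move_arm:
  moves:
    - {"hand":0,"x":0,"y":0,"z":0.02,"wx":0,"wy":0,"wz":0}
    - {"hand":0,"x":0,"y":0,"z":0.02,"wx":0,"wy":0,"wz":0}
    - {"hand":0,"x":0,"y":0,"z":0,"wx":0,"wy":0,"wz":0}

```text
time_s: 21.45
position: [0.4983, -0.2048, 0.1209]
tcp_rot: [[0.3, 0.954, 0.002], [0.954, -0.3, -0.001], [-0.001, 0.002, -1.0]]
force: [-0.8, 0.9, 10.6]
opening: 0.008
```

Call:
move_arm:
  moves:
    - {"hand":0,"x":0,"y":0,"z":0.02,"wx":0,"wy":0,"wz":0}
    - {"hand":0,"x":0,"y":0,"z":0.02,"wx":0,"wy":0,"wz":0}
    - {"hand":0,"x":0,"y":0,"z":0,"wx":0,"wy":0,"wz":0}

```text
time_s: 21.75
position: [0.4983, -0.2049, 0.12]
tcp_rot: [[0.3, 0.954, 0.002], [0.954, -0.3, -0.001], [-0.001, 0.003, -1.0]]
force: [-1.7, 0.9, 11.4]
opening: 0.006
```

Call:
move_arm:
  moves:
    - {"hand":0,"x":0,"y":0,"z":0.02,"wx":0,"wy":0,"wz":0}
    - {"hand":0,"x":0,"y":0,"z":0.02,"wx":0,"wy":0,"wz":0}
    - {"hand":0,"x":0,"y":0,"z":0,"wx":0,"wy":0,"wz":0}

```text
time_s: 22.05
position: [0.4983, -0.2049, 0.1191]
tcp_rot: [[0.3, 0.954, 0.002], [0.954, -0.3, -0.002], [-0.001, 0.003, -1.0]]
force: [-1.6, 0.3, 12.0]
opening: 0.006
```

Call:
move_arm:
  moves:
    - {"hand":0,"x":0,"y":0,"z":0.02,"wx":0,"wy":0,"wz":0}
    - {"hand":0,"x":0,"y":0,"z":0.02,"wx":0,"wy":0,"wz":0}
    - {"hand":0,"x":0,"y":0,"z":0,"wx":0,"wy":0,"wz":0}

```text
time_s: 22.35
position: [0.4987, -0.2051, 0.119]
tcp_rot: [[0.3, 0.954, 0.003], [0.954, -0.3, -0.002], [-0.001, 0.004, -1.0]]
force: [-1.3, 1.3, 17.6]
opening: 0.006
```

The force jumped by about 6 N with only 0.1 mm of travel, which looks like the stop. One more small push should confirm it.

Call:
move_arm:
  moves:
    - {"hand":0,"x":0,"y":0,"z":0.02,"wx":0,"wy":0,"wz":0}
    - {"hand":0,"x":0,"y":0,"z":0,"wx":0,"wy":0,"wz":0}
    - {"hand":0,"x":0,"y":0,"z":0,"wx":0,"wy":0,"wz":0}

```text
time_s: 22.65
position: [0.4989, -0.2052, 0.119]
tcp_rot: [[0.3, 0.954, 0.004], [0.954, -0.3, -0.003], [-0.001, 0.005, -1.0]]
force: [-1.3, 1.6, 20.7]
opening: 0.004
```

Confirmed: at 20.7 N there is no further travel. I'll back away straight up.

Call:
move_arm:
  moves:
    - {"hand":0,"x":0,"y":0,"z":-0.1,"wx":0,"wy":0,"wz":0}
    - {"hand":0,"x":0,"y":0,"z":-0.2,"wx":0,"wy":0,"wz":0}
    - {"hand":0,"x":0,"y":0,"z":-0.5,"wx":0,"wy":0,"wz":0}
    - {"hand":0,"x":0,"y":0,"z":-0.6,"wx":0,"wy":0,"wz":0}
    - {"hand":0,"x":0,"y":0,"z":-0.6,"wx":0,"wy":0,"wz":0}
    - {"hand":0,"x":0,"y":0,"z":-0.6,"wx":0,"wy":0,"wz":0}
    - {"hand":0,"x":0,"y":0,"z":-0.6,"wx":0,"wy":0,"wz":0}
    - {"hand":0,"x":-0.4,"y":0,"z":-0.4,"wx":0,"wy":0,"wz":0}
    - {"hand":0,"x":-0.6,"y":0,"z":0,"wx":0,"wy":0,"wz":0}
    - {"hand":0,"x":-0.6,"y":0,"z":0,"wx":0,"wy":0,"wz":0}
    - {"hand":0,"x":-0.6,"y":0,"z":0,"wx":0,"wy":0,"wz":0}
    - {"hand":0,"x":-0.4,"y":0,"z":0,"wx":0,"wy":0,"wz":0}
    - {"hand":0,"x":0,"y":0,"z":0,"wx":0,"wy":0,"wz":0}
    - {"hand":0,"x":0,"y":0,"z":0,"wx":0,"wy":0,"wz":0}

```text
time_s: 24.05
position: [0.4775, -0.2665, 0.2053]
tcp_rot: [[0.302, 0.953, -0.001], [0.953, -0.302, 0.001], [0.001, -0.001, -1.0]]
force: [-0.2, 1.4, -1.0]
opening: 0.004
```

```bash
python3 -c "
from h import *
st()
c=cap('scene','s10.png');w=cap('wrist','w10.png')
p=[.4976,-.2055,.119]
print(proj(w,p),proj(c,p))
u,v=map(int,proj(w,p))
a=cv2.resize(cv2.imread('pics/s10.png')[90:220,190:290],None,fx=4,fy=4,interpolation=cv2.INTER_CUBIC)
u0,v0=u-50,max(0,v-65);print(u0,v0)
b=cv2.resize(cv2.imread('pics/w10.png')[v0:v0+130,u0:u0+100],None,fx=4,fy=4,interpolation=cv2.INTER_CUBIC)
cv2.imwrite('pics/c10.png',np.hstack([a,b]))
for q in ((-6,0),(0,0),(6,0)): print(world(w,u+q[0],v+q[1]))
"
```

```text
24.05 [ 0.4775 -0.2665  0.2053] yaw 72.44 zax [-7.0e-04  1.2e-03 -1.0e+00] F [-0.16  1.38 -0.97] op 0.004 q [-40.9  25.5  94.4   0.   60.2 -23.3]
(np.float64(320.22492881711196), np.float64(137.97988766705484)) (np.float64(241.4412587023016), np.float64(139.72986338740498))
270 72
[ 0.49269011 -0.20313648  0.11802984]
[ 0.49764811 -0.20471914  0.11769207]
[ 0.5026152  -0.20628219  0.11778125]
```

View pics/c10.png

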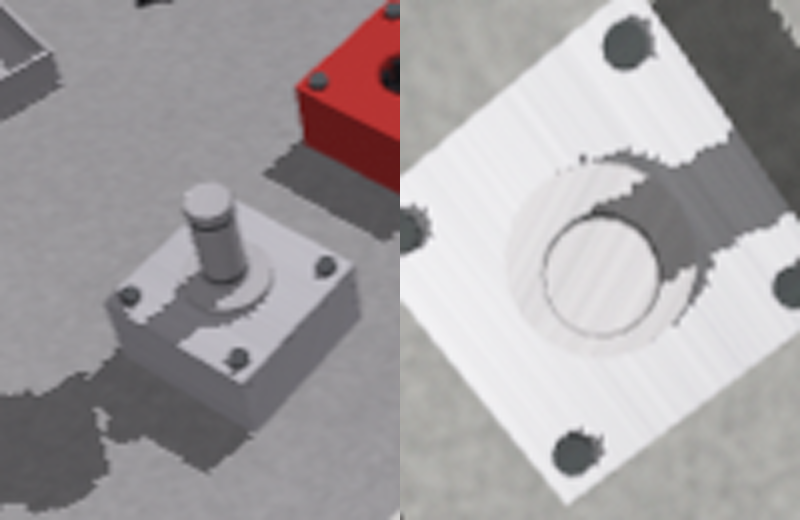

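View pics/s10.png

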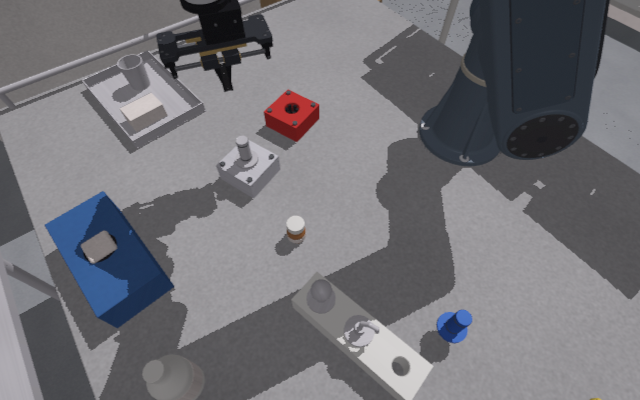

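```bash
python3 -c "
from h import *
np.set_printoptions(precision=4,suppress=True)
c=dict(np.load('pics/w10.png.npz'));S=dict(np.load('pics/s10.png.npz'))
print(onplane(c,320.1,140.9,.119),onplane(c,320.1,135.9,.059))
B=[(627-400,42),(575-400,453)]
print(np.mean([onplane(c,270+u/4-.4,72+v/4-.4,.054) for u,v in B],0))
print('scene cap',onplane(S,190+208/4-.4,90+202/4-.4,.119))
"
```

```text
[ 0.4968 -0.2078  0.119 ] [ 0.4975 -0.2066  0.059 ]
[ 0.4968 -0.2068  0.054 ]
scene cap [ 0.4978 -0.2044  0.119 ]
```

```bash
python3 -c "
from h import *
st(); print(order.hand_in())"
```

```text
24.15 [ 0.4778 -0.2659  0.2055] yaw 72.52 zax [-5.e-04  8.e-04 -1.e+00] F [ 0.31 -0.6   0.88] op 0.006 q [-40.8  25.5  94.4   0.   60.2 -23.3]
the job is handed in; nothing more can be done
None
```

The flat-topped post is seated in the grey clamp block's sleeve and standing by itself, and the job was handed in at 24 s of the 59 s.

- **Setting it in the sleeve:** I lifted the post from the rack and set its shank in the sleeve with about 6 N. I let go with the collar about 15 mm above the block, and it stood by itself.
- **Pressing it home:** With closed fingers on its top I pressed it down about 12 mm. The force grew from about 6 to 12 N on the way. It then jumped to 17.6 N and 20.7 N with no more than 0.1 mm of further travel, which I took as the stop screw. The post ended with its collar about 3 mm above the block, and the hand then backed clear.
- **Last checks:** The wrist camera put the collar within about 1 mm of the middle of the block's bolts, and a tilt of about 0.02 rad, small enough to be measuring error. The jar and the other two posts look unmoved in the last picture.
- **Small disagreements:** The scene and wrist cameras differed by about 3 mm on where the post's top is. The wrist depth reading put the top about 1 mm lower than the fingers felt it, in line with the 1 mm low reading it gave on the block itself.

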